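# Set the length stop on the saw bench

## Task

Take the stop post with the single finger out of its parking block, lower it gently (do not drop it) upright and fully home into the socket cup, and turn it so that its finger points straight along the arrow on the socket's base plate. Then push the clamp lever all the way over in the arrow's direction to lock it. Leave the post with the two-armed cross bar and everything else where they are.

Things in the scene. Friction and masses are not known exactly. Their poses are not given: they have to be found in the camera images.
- stop_post: Upright steel post, 170 mm tall, with ONE side finger, about 0.35 kg. Origin: centre of its flat underside, z up, x the way the finger points. Shaft 30 mm diameter to 120 mm, foot chamfered, collar 40 mm diameter from 81 to 103 mm; above it a round black hand knob, 34 mm diameter, 120 to 170 mm high, that can be gripped at any yaw. Starts in either hole of the parking block, turned any way.
- finger_tip (a point): Centre of the end of the stop post's finger (14 mm square), 60 mm from the post's axis and 92 mm above its underside.
- park: Fixed wooden parking block, 80 x 210 x 30 mm (its x, y, z), origin at the centre of its underside. Two round holes 36 mm wide and 20 mm deep (floor 10 mm above the block's underside) at y = -65 and +65 mm, each with a post standing in it. It can stand left or right of the middle of the bench.
- socket: Fixed steel cup on a base plate. Origin: on the cup's axis at bench level, z up, x the arrow's direction. Cup 48 mm outside, 38 mm inside; rim 50 mm, inner floor 12 mm above the bench. Plate 8 mm thick, x -62 to 88, y -150 to 50 mm. The clamp lever's grey block (70 x 50 mm, top 33 mm above the bench) stands on it at x = 0, y = -110 mm. The socket is left or right of the bench's middle.
- mark (a point): A point on the dark steel arrow, which lies on the base plate and runs outward from the cup (30 to 72 mm from the cup's axis). This point is 60 mm from the axis, 10 mm above the bench: the finger must point over it.
- clamp (a joint): Clamp lever angle: 0 = open, leaning 0.5 rad to the socket's -x; 1.0 = fully over against its stop, leaning 0.5 rad to +x (the way the arrow points). Starts at 0 to 0.2. Turns about an axle along the socket's y at x = 0, y = -110, z = 30 mm in the socket's frame; needs about 1 N at the ball and stays where it is left.
- clamp_tip (a point): Centre of the black ball (26 mm diameter) at the end of the clamp lever, 80 mm from its axle: about 100 mm above the bench at either end of its travel, 110 mm when upright.
- cross_post: Bystander: a post like the stop post, but with a cross bar with TWO arms, each ending 45 mm from its axis. Stands upright in the parking block's other hole. Origin: centre of its underside. Leave it there.
- spanner: Bystander: steel spanner 180 mm long, 8 mm thick, lying between the parking block and the socket, nearer the robot. Origin: centre of its underside.
- push_stick: Bystander: flat wooden push stick, 240 x 35 mm with a side grip, 12 mm thick, lying far right. Origin: centre of its underside.
- tape: Bystander: grey tape measure, 70 x 68 x 34 mm, far middle. Origin: centre of its underside.
- pencil: Bystander: flat wooden carpenter's pencil, 140 x 14 x 8 mm, lying between parking block and socket. Origin: centre of its underside.
- offcut: Bystander: plywood off-cut, 130 x 70 x 40 mm, far left of middle. Origin: centre of its underside.
- screw_tin: Bystander: round tin, 72 mm diameter, 70 mm tall, far left. Origin: centre of its underside.

How it is judged:
By the outcome, as a careful person would: the job done as asked, in the order asked, and still so for the second after the job is handed in, with the robot touching nothing.
It also fails if it takes over 48 s, if anything falls off the work surface, if the arm or the gripper's body presses on something with over 40 N, if the wrist force passes 120 N, or if a joint passes its speed limit or range.

## Robot

A 7-joint arm with a two-finger parallel gripper is mounted at the origin on the work surface. World frame = base frame: x ahead of the robot, y to its left, z up, the work surface at z = 0. Lengths are in m, angles in rad, forces in N, time in s.
With the tool pointing down it reaches from about 0.425 to 0.875 m from the base axis. Payload 4.7 kg.
Tool frame: the origin (TCP) lies between the finger pads; the fingertips stand 14 mm ahead of it and the grasp point (between the pads) lies 5 mm behind it; z points along the fingers, y is the line along which they close (so a half turn about z gives the same grasp; the last joint's range is limited). The gripper opens to 87 mm and grips with 3 to 60 N. Pads are 19 mm wide; open, the fingers measure 117 mm over their backs; the gripper's body (75 mm by 190 mm) begins 51 mm behind the grasp point.
Start: joints at [-1.171, 0.321, -0.07, 1.45, 0.023, 1.371, -0.057], TCP at [0.245, 0.602, 0.237] pointing down, gripper open.
Joint ranges: [-2.86, 2.86], [-0.3, 2.09], [-1.38, 1.24], [0.06, 2.45], [-1.56, 4.7], [0.09, 2.05], [-2.69, 2.69]. Speed limits (rad/s): [2.57, 2.57, 3.14, 3.14, 3.14, 3.14, 3.14].

## Interface

Orientations are given as a rotation vector (axis times angle).
In Python, from bench import ctrl gives the robot as it stands.
- The arm moves only by the tool step_arm, never from a script. Its argument "commands" is a list of rows, each an object with "travel": the shift along the tool's x, y, z in m, a list of three; "turn": the turn, a rotation vector about the tool's x, y, z in degrees, a list of three. A call has 1 to 5 rows; each row is the pose to reach, as a shift and turn from the pose commanded when the call began, along the tool's axes at that moment; what a row does not reach only later rows make up. A row lasts 1/10 s, in which the tool goes at most 50 mm and 8.59 degrees, less where a joint would pass 70% of its speed; a pose out of reach is approached as far as the arm can. A call with a gripper value outside its range is refused whole. "gripper" is the opening, from 0 (shut) to 1 (fully open), set as the call begins (left out, the last holds). The fingers move at their own pace and stop on an object; "force" is the grip in N (left out, the last holds). Time passes only in rows, so rows that repeat a pose let the fingers close. It gives the time, the measured TCP pose, the force, the opening and the grip force at its end, in the units of the state.
- ctrl.get_state(): the state, without advancing time (a new reading comes with each control period).
- ctrl.get_image(name): name is "scene" or "side" or "wrist"; returns the picture (384x512x3 uint8, red, green, blue); there is no depth.
- ctrl.camera_model(name): a dict with "fx", "fy", "cx", "cy" (pixels), "R" (3x3) and "t" (3): a world point X has camera coordinates R X + t; the wrist camera has in their place "T_tool_cam" (4x4, takes a point from camera to tool coordinates, whose origin is the TCP and whose axes are the flange's). Camera axes: x right, y down, z forward; pixel columns grow to the right and rows downward; lengths in m; the calibration is good to about 2 mm. A picture is of the moment at which its call begins: read the wrist's pose just before it. camera_model takes no time and is no camera call.
- ctrl.close_job(): hands the job in; it is judged then, once.
The state is a dict: "time": time; "joint_positions": joint angles; "qd": joint speeds; "joint_torque": joint torques, N m; "position": TCP position; "tool_rot": TCP orientation; "ft_force": force on the tool from outside, world axes, zero at the start; "torque": the same for the moment, N m; "grip_width": opening from 0.0 (shut) to 1.0 (fully open); "grip_force": force on a finger pad.
Only numpy, scipy, OpenCV 4.12 (cv2) and the standard library are available. Lean on these libraries where they do the work, as an engineer would, in place of code of your own. Each camera call takes 0.05 s, during which the arm holds its last target. There are 200 camera calls.

## Working session

There is one attempt and no reset: what is moved stays moved. The work goes in short steps, Python scripts to look and compute and a tool call to move; the robot and the scene stay as the last step left them, time stands still between calls to the robot, and variables do not carry over. Pictures are saved under pics/ and viewed, at most 10 in all, crops included, and the job is handed in when it is done.

Besides the shell and the picture viewer there is one more tool, called after "Call:" as a command line: name --argument value ..., lists and objects as JSON in quotes. step_arm: Moves the arm, as the interface text tells. Its arguments: {"type":"object","properties":{"commands":{"type":"array"},"gripper":{"type":"number"},"force":{"type":"number"}},"required":["commands"]}

```bash
mkdir -p pics
cat > h.py <<'E'
import numpy as np, cv2
from scipy.spatial.transform import Rotation as R
from bench import ctrl
def snap(name,fn):
    s=ctrl.get_state(); im=ctrl.get_image(name); cv2.imwrite('pics/'+fn,im[:,:,::-1]); return s,im
def cam(name,s=None):
    m=ctrl.camera_model(name); K=np.array([[m['fx'],0,m['cx']],[0,m['fy'],m['cy']],[0,0,1]])
    if name=='wrist':
        T=np.eye(4);T[:3,:3]=R.from_rotvec(s['tool_rot']).as_matrix();T[:3,3]=s['position']
        C=np.linalg.inv(T@np.array(m['T_tool_cam'])); return K,C[:3,:3],C[:3,3]
    return K,np.array(m['R']),np.array(m['t'])
def unproj(c,uv,z):
    K,r,t=c; d=r.T@np.linalg.solve(K,[uv[0],uv[1],1]); o=-r.T@t
    return o+d*(z-o[2])/d[2]
def proj(c,X):
    K,r,t=c; p=K@(r@np.asarray(X)+t); return p[:2]/p[2]
def tri(obs): # [(cam,uv),...]
    A=np.zeros((3,3));b=np.zeros(3)
    for (K,r,t),uv in obs:
        d=r.T@np.linalg.solve(K,[uv[0],uv[1],1]);d/=np.linalg.norm(d);P=np.eye(3)-np.outer(d,d);A+=P;b+=P@(-r.T@t)
    return np.linalg.solve(A,b)
def st():
    s=ctrl.get_state(); print('t',s['time'],'p',np.round(s['position'],4),'\nM',np.round(R.from_rotvec(s['tool_rot']).as_matrix(),3).tolist(),'F',np.round(s['ft_force'],1),'g',s['grip_width'],s['grip_force'],'q',np.round(s['joint_positions'],2)); return s
def to(xyz): # tool shift to world pos
    s=ctrl.get_state(); return R.from_rotvec(s['tool_rot']).as_matrix().T@(np.asarray(xyz)-s['position'])
E
python3 - <<'E'
from h import *
for n in('scene','side'): snap(n,n+'0.png')
st()
for n in('scene','side'):
    c=cam(n);print(n,-c[1].T@c[2])
E
```

```text
t 0.1 p [0.2445 0.6018 0.2356] 
M [[-0.927, 0.376, -0.001], [0.376, 0.927, -0.002], [-0.0, -0.002, -1.0]] F [-0.5 -0.1 -0.1] g 0.999733765629764 0.0 q [-1.17  0.32 -0.07  1.45  0.02  1.37 -0.06]
scene [0.85984792 0.29928681 0.8156101 ]
side [ 0.21417664 -0.59385528  0.57917575]
```

View pics/scene0.png

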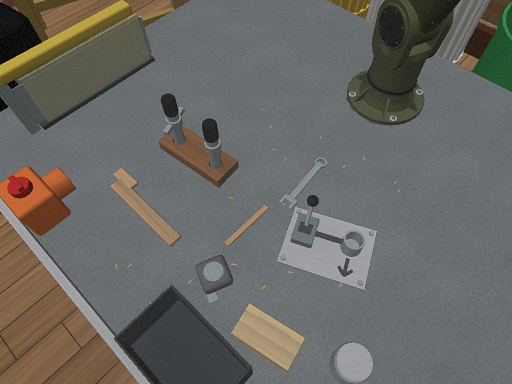

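View pics/side0.png

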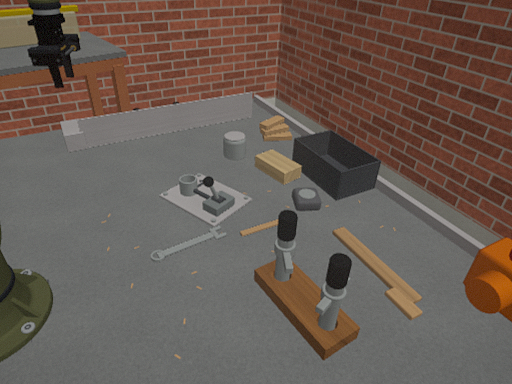

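Run:
```python
import cv2,numpy as np
a=cv2.imread('pics/scene0.png');b=cv2.imread('pics/side0.png')
f=lambda i,x,y,w,h:cv2.resize(i[y:y+h,x:x+w],(400,300),interpolation=cv2.INTER_CUBIC)
cv2.imwrite('pics/crop.png',np.vstack([np.hstack([f(a,150,85,120,90),f(a,270,190,120,90)]),np.hstack([f(b,240,205,160,120),f(b,150,150,120,90)])]))
```

```text
(no output)
```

View pics/crop.png

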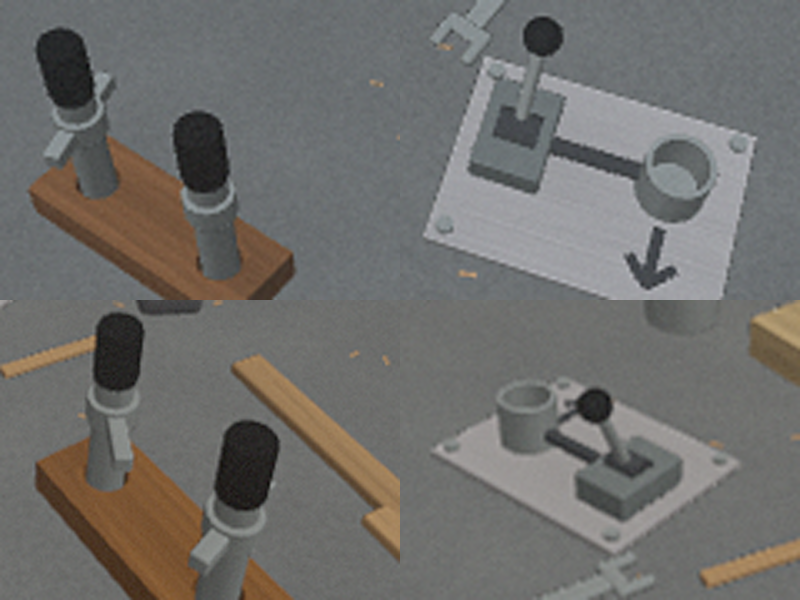

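Run:
```python
from h import *
a=cam('scene');b=cam('side')
knob=tri([(a,(208.2,121.6)),(b,(288.4,214.6))]);print('knobtop',knob,unproj(a,(208.2,121.6),.18),unproj(b,(288.4,214.6),.18))
print('cup',tri([(a,(354.3,238.9)),(b,(188.1,177.9))]),unproj(a,(354.3,238.9),.05),unproj(b,(188.1,177.9),.05))
print('ball',tri([(a,(312.9,200.8)),(b,(208.5,181.8))]))
for uv in((295.5,207.4),(377.1,231.1),(277.5,261.1),(364,287)): print(unproj(a,uv,.008))
print('tip',unproj(a,(345,275.5),.01),'finger',unproj(b,(288.8,269),.102))
```

```text
knobtop [ 0.52058967 -0.17680863  0.18229176] [ 0.51912631 -0.17835763  0.18      ] [ 0.52259825 -0.17457047  0.18      ]
cup [0.46701387 0.21194314 0.05266559] [0.46478376 0.21202557 0.05      ] [0.46884185 0.21512215 0.05      ]
ball [0.48002504 0.09866682 0.10252732]
[0.47181626 0.05329756 0.008     ]
[0.39041155 0.23448177 0.008     ]
[0.60546506 0.11317491 0.008     ]
[0.52201847 0.28931455 0.008     ]
tip [0.52994234 0.24412647 0.01      ] finger [ 0.49879687 -0.22450699  0.102     ]
```

```bash
cat >> h.py <<'E'
def plan(wps,start=None): # wps: (x,y,z,yaw deg of tool x), tool pointing down
    s=ctrl.get_state(); M=R.from_rotvec(s['tool_rot']).as_matrix()
    p=np.r_[s['position'],np.degrees(np.arctan2(M[1,0],M[0,0]))] if start is None else np.array(start,float)
    for w in wps:
        w=np.array(w,float);a=np.radians(p[3]);d=w-p
        print('travel',np.round([d[0]*np.cos(a)+d[1]*np.sin(a),d[0]*np.sin(a)-d[1]*np.cos(a),-d[2]],4),'turn z',np.round(-d[3],2)); p=w
E
python3 - <<'E'
from h import *
m=ctrl.camera_model('wrist');print({k:np.round(v,3).tolist() for k,v in m.items()})
plan([(.36,.46,.33,128),(.46,.26,.33,98),(.48,.03,.33,60),(.51,-.17,.32,22)])
E
```

```text
{'fx': 272.917, 'fy': 272.917, 'cx': 253.595, 'cy': 191.512, 'T_tool_cam': [[0.0, -0.955, -0.297, 0.082], [1.0, 0.0, -0.0, 0.0], [0.0, -0.297, 0.955, -0.148], [0.0, 0.0, 0.0, 1.0]]}
travel [-0.1604 -0.0879 -0.0944] turn z 29.9
travel [-0.2192 -0.0443 -0.    ] turn z 30.0
travel [-0.2305 -0.0122 -0.    ] turn z 38.0
travel [-0.1582  0.126   0.01  ] turn z 38.0
```

Call:
step_arm --commands '[{"travel": [-0.16, -0.088, -0.095], "turn": [0, 0, 30]}, {"travel": [-0.16, -0.088, -0.095], "turn": [0, 0, 30]}, {"travel": [-0.16, -0.088, -0.095], "turn": [0, 0, 30]}, {"travel": [-0.16, -0.088, -0.095], "turn": [0, 0, 30]}, {"travel": [-0.16, -0.088, -0.095], "turn": [0, 0, 30]}]'

```text
time: 0.6
position: [0.3663, 0.4555, 0.3354]
tool_rot: [1.395, 2.81, 0.007]
ft_force: [0.9, -0.2, -0.3]
grip_width: 0.996
grip_force: 0.0
```

Call:
step_arm --commands '[{"travel": [-0.22, -0.044, 0], "turn": [0, 0, 30]}, {"travel": [-0.22, -0.044, 0], "turn": [0, 0, 30]}, {"travel": [-0.22, -0.044, 0], "turn": [0, 0, 30]}, {"travel": [-0.22, -0.044, 0], "turn": [0, 0, 30]}, {"travel": [-0.22, -0.044, 0], "turn": [0, 0, 30]}]'

```text
time: 1.1
position: [0.4622, 0.2547, 0.3314]
tool_rot: [2.071, 2.36, -0.001]
ft_force: [-0.6, -0.2, -0.1]
grip_width: 1.0
grip_force: 0.0
```

Run:
```python
from h import *
s,im=snap('wrist','w1.png'); st()
cv2.imwrite('pics/w1b.png',cv2.resize(im[:,:,::-1],(800,600),interpolation=cv2.INTER_CUBIC))
np.save('w1.npy',np.r_[s['position'],s['tool_rot']])
```

```text
t 1.15 p [0.4638 0.2519 0.3316] 
M [[-0.127, 0.992, 0.002], [0.992, 0.127, -0.003], [-0.003, 0.001, -1.0]] F [ 1.8 -2.2  0.7] g 0.9961106847833965 0.0 q [-0.83  0.02  0.28  1.61 -0.    1.51 -0.42]
```

View pics/w1b.png

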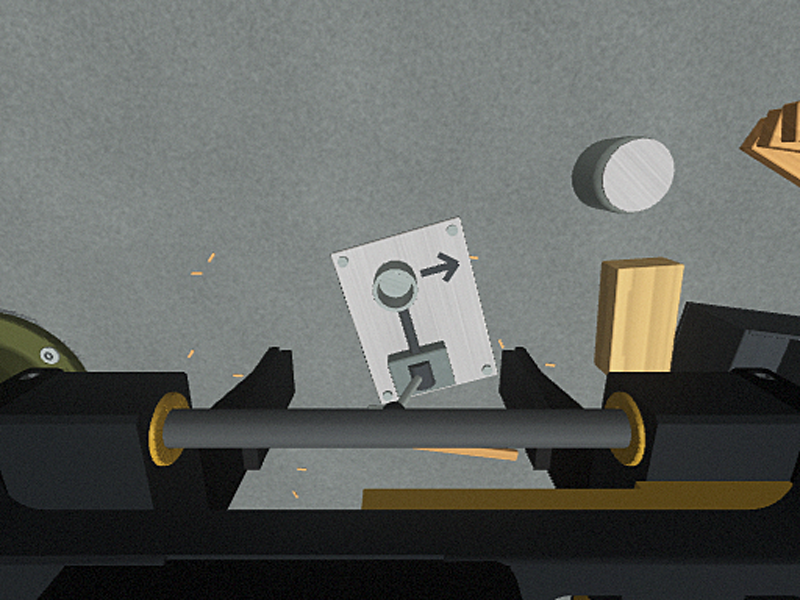

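```bash
cat > fit.py <<'E'
from h import *
from scipy.optimize import least_squares
w=np.load('w1.npy');c=cam('wrist',{'position':w[:3],'tool_rot':w[3:]}); a=cam('scene')
S=.64
L=np.array([[-62,50,8],[88,50,8],[88,-150,8],[-62,-150,8],[0,0,50],[72,0,10]])/1000
W=np.array([(331,254),(460,217),(496,375),(382,404),(395.5,285),(460,266)])*S
A=np.array([(377.1,231.1),(364,287),(277.5,261.1),(295.5,207.4),(354.3,238.9),(345,275.5)])
def X(p):
    r=R.from_euler('z',p[2]).as_matrix(); return L@r.T+[p[0],p[1],0]
fw=lambda p:np.array([proj(c,x) for x in X(p)])-W
fa=lambda p:np.array([proj(a,x) for x in X(p)])-A
for f in(fw,fa,lambda p:np.r_[fw(p),fa(p)]):
    o=least_squares(lambda p:f(p).ravel(),[.467,.212,.42],loss='soft_l1'); print(o.x[:2],np.degrees(o.x[2]));print(np.round(f(o.x),1).tolist())
E
python3 fit.py; python3 -c "
from h import *
plan([(.48,.03,.33,60),(.515,-.15,.33,22)])"
```

```text
[0.46767119 0.21220991] 23.17195462255014
[[-0.2, -0.5], [0.7, -0.2], [1.3, 0.3], [-0.8, 0.3], [0.3, 3.6], [-1.6, -1.2]]
[0.46488823 0.21306362] 24.21488786684845
[[0.2, -1.1], [1.4, 2.6], [-0.6, 0.1], [-0.3, -1.1], [0.4, 0.3], [-0.7, -0.3]]
[0.46688541 0.21273522] 23.454400974474662
[[-0.7, -0.6], [0.1, -0.8], [1.3, -0.3], [-0.8, 0.1], [-0.1, 3.2], [-2.0, -1.8], [-0.1, -0.2], [0.1, 3.2], [-1.5, -0.3], [-0.3, -1.2], [-0.3, 0.8], [-1.8, 0.1]]
travel [-0.2221 -0.0121  0.0016] turn z 37.31
travel [-0.1384  0.1203 -0.    ] turn z 38.0
```

```bash
python3 -c "
from h import *
plan([(.48,.03,.33,60),(.45,-.20,.33,22)])"
```

```text
travel [-0.2221 -0.0121  0.0016] turn z 37.31
travel [-0.2142  0.089  -0.    ] turn z 38.0
```

Call:
step_arm --commands '[{"travel": [-0.222, -0.012, 0], "turn": [0, 0, 37.3]}, {"travel": [-0.222, -0.012, 0], "turn": [0, 0, 37.3]}, {"travel": [-0.222, -0.012, 0], "turn": [0, 0, 37.3]}, {"travel": [-0.222, -0.012, 0], "turn": [0, 0, 37.3]}, {"travel": [-0.222, -0.012, 0], "turn": [0, 0, 37.3]}]'

```text
time: 1.65
position: [0.4787, 0.0334, 0.3316]
tool_rot: [2.719, 1.572, -0.0]
ft_force: [0.6, -0.4, -0.2]
grip_width: 0.999
grip_force: 0.0
```

Call:
step_arm --commands '[{"travel": [-0.214, 0.089, 0], "turn": [0, 0, 38]}, {"travel": [-0.214, 0.089, 0], "turn": [0, 0, 38]}, {"travel": [-0.214, 0.089, 0], "turn": [0, 0, 38]}, {"travel": [-0.214, 0.089, 0], "turn": [0, 0, 38]}, {"travel": [-0.214, 0.089, 0], "turn": [0, 0, 38]}]'

```text
time: 2.15
position: [0.4503, -0.1949, 0.3316]
tool_rot: [3.082, 0.605, 0.001]
ft_force: [0.0, 0.8, 0.4]
grip_width: 0.998
grip_force: 0.0
```

Call:
step_arm --commands '[{"travel": [0, 0, 0], "turn": [0, 0, 0]}, {"travel": [0, 0, 0], "turn": [0, 0, 0]}]'

```text
time: 2.35
position: [0.4515, -0.1911, 0.3312]
tool_rot: [-3.08, -0.617, 0.0]
ft_force: [-0.5, 0.8, -0.1]
grip_width: 1.003
grip_force: 0.0
```

Run:
```python
from h import *
s,im=snap('wrist','w2.png'); st()
cv2.imwrite('pics/w2b.png',cv2.resize(im[:,:,::-1],(800,600),interpolation=cv2.INTER_CUBIC))
np.save('w2.npy',np.r_[s['position'],s['tool_rot']])
```

```text
t 2.4 p [ 0.4518 -0.19    0.3312] 
M [[0.922, 0.387, -0.0], [0.387, -0.922, 0.001], [-0.0, -0.001, -1.0]] F [0.4 1.6 0.3] g 0.9998645935253099 0.0 q [-0.4  -0.1   0.7   1.7   0.06  1.52 -0.88]
```

View pics/w2b.png

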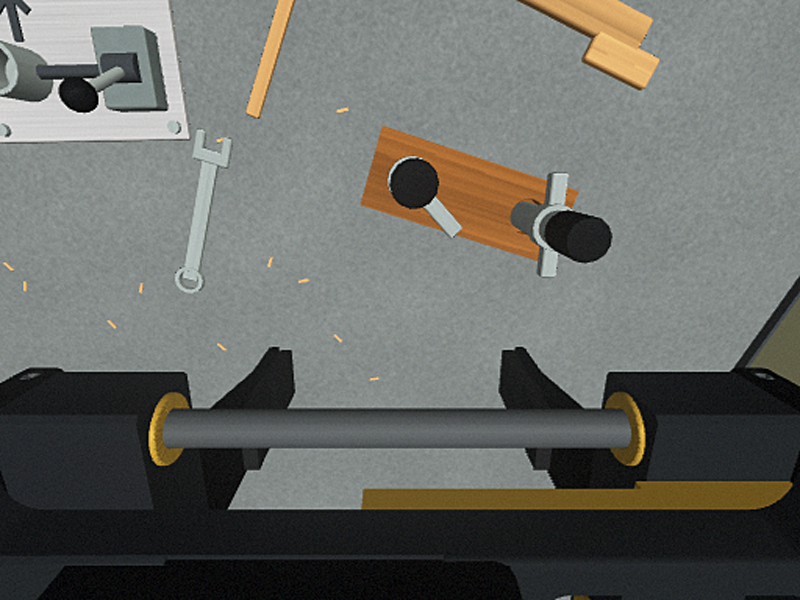

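Run:
```python
from h import *
w=np.load('w2.npy');c=cam('wrist',{'position':w[:3],'tool_rot':w[3:]})
k=unproj(c,np.array((414,183))*.64,.18); f=unproj(c,np.array((456.5,233.5))*.64,.109)
print(k,f,np.linalg.norm((f-k)[:2]),np.degrees(np.arctan2(*(f-k)[1::-1])))
a=cam('scene');print(proj(a,k),proj(a,[k[0],k[1],.03]))
plan([(k[0],k[1],.22,22),(k[0],k[1],.160,22)])
```

```text
[ 0.52194673 -0.17465822  0.18      ] [ 0.49605589 -0.22907229  0.109     ] 0.060259657297574064 -115.44563685953449
[208.4060819  123.15575729] [215.40496214 162.87815619]
travel [0.0706 0.013  0.1112] turn z 0.77
travel [0.   0.   0.06] turn z -0.0
```

Call:
step_arm --commands '[{"travel": [0.0706, 0.013, 0.06], "turn": [0, 0, 0]}, {"travel": [0.0706, 0.013, 0.06], "turn": [0, 0, 0]}, {"travel": [0.0706, 0.013, 0.09], "turn": [0, 0, 0]}, {"travel": [0.0706, 0.013, 0.11], "turn": [0, 0, 0]}, {"travel": [0.0706, 0.013, 0.11], "turn": [0, 0, 0]}]'

```text
time: 2.9
position: [0.5202, -0.1733, 0.2179]
tool_rot: [-3.077, -0.622, 0.01]
ft_force: [0.3, -0.2, 0.6]
grip_width: 1.001
grip_force: 0.0
```

Run:
```python
from h import *
st(); plan([(.522,-.1747,.152,22.8)])
```

```text
t 2.9 p [ 0.5202 -0.1733  0.2179] 
M [[0.921, 0.389, -0.007], [0.389, -0.921, 0.001], [-0.006, -0.004, -1.0]] F [ 0.3 -0.2  0.6] g 1.0010987195368792 0.0 q [-0.39  0.14  0.73  1.75 -0.09  1.3  -0.81]
travel [0.0011 0.002  0.0659] turn z 0.07
```

Call:
step_arm --commands '[{"travel": [0.001, 0.002, 0.03], "turn": [0, 0, 0]}, {"travel": [0.001, 0.002, 0.055], "turn": [0, 0, 0]}, {"travel": [0.001, 0.002, 0.066], "turn": [0, 0, 0]}, {"travel": [0.001, 0.002, 0.066], "turn": [0, 0, 0]}, {"travel": [0.001, 0.002, 0.066], "turn": [0, 0, 0]}]'

```text
time: 3.4
position: [0.5241, -0.1778, 0.157]
tool_rot: [3.08, 0.617, 0.003]
ft_force: [-0.2, 0.4, -0.2]
grip_width: 0.997
grip_force: 0.0
```

Call:
step_arm --commands '[{"travel": [0, 0, 0], "turn": [0, 0, 0]}, {"travel": [0, 0, 0], "turn": [0, 0, 0]}, {"travel": [0, 0, 0], "turn": [0, 0, 0]}, {"travel": [0, 0, 0], "turn": [0, 0, 0]}, {"travel": [0, 0, 0], "turn": [0, 0, 0]}]' --gripper 0.2 --force 40

```text
time: 3.9
position: [0.5232, -0.1782, 0.1557]
tool_rot: [-3.081, -0.615, -0.001]
ft_force: [-0.6, 0.5, -0.0]
grip_width: 0.629
grip_force: 0.0
```

Call:
step_arm --commands '[{"travel": [0, 0, 0], "turn": [0, 0, 0]}, {"travel": [0, 0, 0], "turn": [0, 0, 0]}, {"travel": [0, 0, 0], "turn": [0, 0, 0]}, {"travel": [0, 0, 0], "turn": [0, 0, 0]}, {"travel": [0, 0, 0], "turn": [0, 0, 0]}]'

```text
time: 4.4
position: [0.523, -0.1779, 0.1555]
tool_rot: [-3.08, -0.616, 0.0]
ft_force: [-0.1, 0.8, -0.1]
grip_width: 0.384
grip_force: 39.7
```

Run:
```python
from h import *
st()
plan([(.523,-.178,.30,22.6),(.535,-.08,.32,60),(.53,.02,.32,98),(.505,.12,.32,136),(.4672,.2125,.30,161.3)])
```

```text
t 4.4 p [ 0.523  -0.1779  0.1555] 
M [[0.923, 0.384, -0.0], [0.384, -0.923, 0.0], [-0.0, -0.0, -1.0]] F [-0.1  0.8 -0.1] g 0.38449274412967516 39.73699702648446 q [-0.36  0.2   0.72  1.82 -0.14  1.17 -0.77]
travel [-1.000e-04  1.000e-04 -1.445e-01] turn z 0.0
travel [ 0.0487 -0.0859 -0.02  ] turn z -37.4
travel [ 0.0841 -0.0543 -0.    ] turn z -38.0
travel [ 0.1025 -0.0108 -0.    ] turn z -38.0
travel [0.0914 0.0403 0.02  ] turn z -25.3
```

Call:
step_arm --commands '[{"travel": [0, 0, -0.02], "turn": [0, 0, 0]}, {"travel": [0, 0, -0.05], "turn": [0, 0, 0]}, {"travel": [0, 0, -0.09], "turn": [0, 0, 0]}, {"travel": [0, 0, -0.13], "turn": [0, 0, 0]}, {"travel": [0, 0, -0.145], "turn": [0, 0, 0]}]'

```text
time: 4.9
position: [0.5243, -0.179, 0.3038]
tool_rot: [3.079, 0.615, 0.008]
ft_force: [1.0, -1.4, -4.2]
grip_width: 0.381
grip_force: 39.7
```

Call:
step_arm --commands '[{"travel": [0.049, -0.085, -0.02], "turn": [0, 0, -37.4]}, {"travel": [0.049, -0.085, -0.02], "turn": [0, 0, -37.4]}, {"travel": [0.049, -0.085, -0.02], "turn": [0, 0, -37.4]}, {"travel": [0.049, -0.085, -0.02], "turn": [0, 0, -37.4]}, {"travel": [0.049, -0.085, -0.02], "turn": [0, 0, -37.4]}]'

```text
time: 5.4
position: [0.5351, -0.0803, 0.3186]
tool_rot: [-2.716, -1.578, 0.004]
ft_force: [0.1, 0.0, -2.9]
grip_width: 0.38
grip_force: 39.8
```

Call:
step_arm --commands '[{"travel": [0.084, -0.054, 0], "turn": [0, 0, -38]}, {"travel": [0.084, -0.054, 0], "turn": [0, 0, -38]}, {"travel": [0.084, -0.054, 0], "turn": [0, 0, -38]}, {"travel": [0.084, -0.054, 0], "turn": [0, 0, -38]}, {"travel": [0.084, -0.054, 0], "turn": [0, 0, -38]}]'

```text
time: 5.9
position: [0.5302, 0.0192, 0.3184]
tool_rot: [-2.054, -2.375, 0.005]
ft_force: [0.6, -0.6, -3.1]
grip_width: 0.381
grip_force: 39.8
```

Call:
step_arm --commands '[{"travel": [0.1025, -0.011, 0], "turn": [0, 0, -38]}, {"travel": [0.1025, -0.011, 0], "turn": [0, 0, -38]}, {"travel": [0.1025, -0.011, 0], "turn": [0, 0, -38]}, {"travel": [0.1025, -0.011, 0], "turn": [0, 0, -38]}, {"travel": [0.1025, -0.011, 0], "turn": [0, 0, -38]}]'

```text
time: 6.4
position: [0.505, 0.1192, 0.3184]
tool_rot: [-1.168, -2.914, 0.004]
ft_force: [0.5, -0.1, -3.3]
grip_width: 0.382
grip_force: 39.9
```

Call:
step_arm --commands '[{"travel": [0.091, 0.04, 0.02], "turn": [0, 0, -25.3]}, {"travel": [0.091, 0.04, 0.02], "turn": [0, 0, -25.3]}, {"travel": [0.091, 0.04, 0.02], "turn": [0, 0, -25.3]}, {"travel": [0.091, 0.04, 0.02], "turn": [0, 0, -25.3]}, {"travel": [0.091, 0.04, 0.02], "turn": [0, 0, -25.3]}]'

```text
time: 6.9
position: [0.4683, 0.2096, 0.2994]
tool_rot: [-0.517, -3.098, 0.003]
ft_force: [-0.7, -0.3, -3.0]
grip_width: 0.384
grip_force: 39.9
```

Call:
step_arm --commands '[{"travel": [0, 0, 0], "turn": [0, 0, 0]}, {"travel": [0, 0, 0], "turn": [0, 0, 0]}, {"travel": [0, 0, 0], "turn": [0, 0, 0]}]'

```text
time: 7.2
position: [0.4685, 0.2101, 0.3007]
tool_rot: [0.514, 3.099, 0.0]
ft_force: [-0.8, 0.2, -3.8]
grip_width: 0.383
grip_force: 39.9
```

Run:
```python
from h import *
s,im=snap('wrist','w3.png'); st(); np.save('w3.npy',np.r_[s['position'],s['tool_rot']])
s,a=snap('scene','s3.png');_,b=snap('side','d3.png')
a=a[:,:,::-1];b=b[:,:,::-1];im=im[:,:,::-1]
f=lambda i,x,y,w,h,W=400,H=300:cv2.resize(i[y:y+h,x:x+w],(W,H),interpolation=cv2.INTER_CUBIC)
cv2.imwrite('pics/c3.png',np.vstack([f(im,56,60,400,150,800,300),np.hstack([f(a,280,120,160,120),f(b,110,80,160,120)])]))
```

```text
t 7.25 p [0.4684 0.2103 0.3007] 
M [[-0.947, 0.322, 0.0], [0.322, 0.947, 0.0], [-0.0, 0.0, -1.0]] F [-0.5 -0.5 -3.4] g 0.38447416913544535 39.86301007505972 q [-0.79 -0.    0.32  1.7   0.    1.45  0.77]
```

View pics/c3.png

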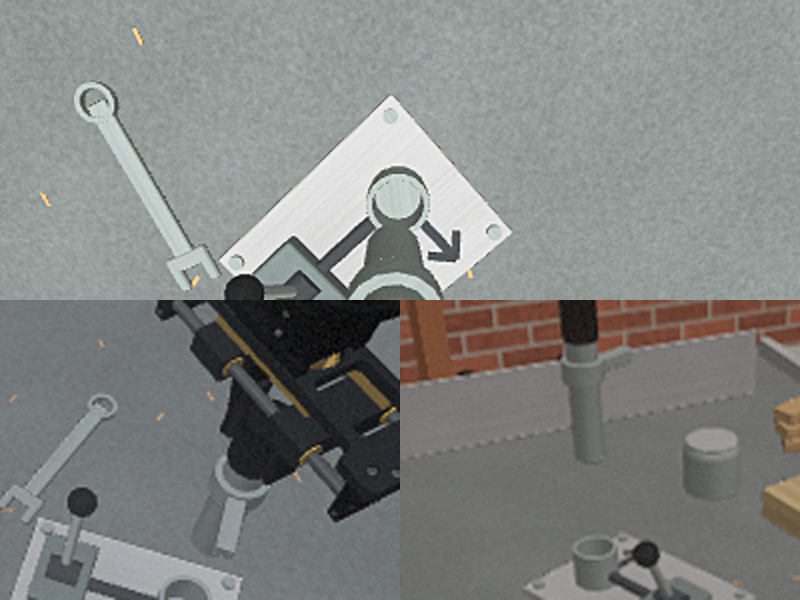

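```bash
cat > fit2.py <<'E'
from h import *
from scipy.optimize import least_squares
w=np.load('w3.npy');c=cam('wrist',{'position':w[:3],'tool_rot':w[3:]})
L=np.array([[-62,50,8],[88,50,8],[-62,-150,8],[0,0,50],[72,0,10]])/1000
W=np.array([(391,95),(512,233),(219,257),(398.5,202),(459.5,263)])/2+[56,60]
def X(p):
    r=R.from_euler('z',p[2]).as_matrix(); return L@r.T+[p[0],p[1],0]
f=lambda p:np.array([proj(c,x) for x in X(p)])-W
for wt in ([1,1,1,1,1],[1,1,1,0,0]):
    o=least_squares(lambda p:(f(p)*np.array(wt)[:,None]).ravel(),[.467,.212,.42]); print(o.x[:2],np.degrees(o.x[2]));print(np.round(f(o.x),1).tolist())
print('rim',unproj(c,W[3],.05))
M=R.from_rotvec(w[3:]).as_matrix()
a=cam('scene');b=cam('side');u=np.array([np.cos(np.radians(23.3)),np.sin(np.radians(23.3)),0])
z0=w[2]-.1455;P=np.r_[w[:2],z0]
for n,cc,off in(('scene',a,(280,120)),('side',b,(110,80))):
    for q in(P,P+.06*u+[0,0,.092]): print(n,((proj(cc,q)-off)*2.5+[0 if n=='scene' else 400,300]).round())
E
python3 fit2.py
```

```text
[0.46710332 0.21364516] 23.160476216698772
[[1.2, -1.0], [1.0, 0.2], [-0.8, 1.0], [0.3, 1.7], [-1.8, -2.0]]
[0.46687854 0.21289626] 23.160184506463377
[[0.7, -0.9], [0.6, 0.2], [-1.3, 1.0], [-0.3, 1.7], [-2.3, -2.0]]
rim [0.464523   0.21409005 0.05      ]
scene [209. 543.]
scene [223. 554.]
side [589. 458.]
side [627. 353.]
```

Run:
```python
from h import *
plan([(.467,.2132,.215,161.2)])
```

```text
travel [0.002  0.002  0.0857] turn z 0.05
```

Call:
step_arm --commands '[{"travel": [0.002, 0.002, 0.03], "turn": [0, 0, 0]}, {"travel": [0.002, 0.002, 0.06], "turn": [0, 0, 0]}, {"travel": [0.002, 0.002, 0.08], "turn": [0, 0, 0]}, {"travel": [0.002, 0.002, 0.085], "turn": [0, 0, 0]}, {"travel": [0.002, 0.002, 0.085], "turn": [0, 0, 0]}]'

```text
time: 7.85
position: [0.4666, 0.2132, 0.2153]
tool_rot: [-0.511, -3.099, 0.001]
ft_force: [-0.2, 0.4, -2.5]
grip_width: 0.382
grip_force: 39.9
```

Run:
```python
from h import *
_,a=snap('scene','s4.png');_,b=snap('side','d4.png'); st()
a=a[:,:,::-1];b=b[:,:,::-1]
f=lambda i,x,y,w,h,W=400,H=400:cv2.resize(i[y:y+h,x:x+w],(W,H),interpolation=cv2.INTER_CUBIC)
cv2.imwrite('pics/c4.png',np.hstack([f(a,310,180,80,80),f(b,150,120,80,80)]))
plan([(.467,.2132,.17,161.2)])
```

```text
t 7.95 p [0.4677 0.2138 0.217 ] 
M [[-0.947, 0.321, 0.002], [0.321, 0.947, 0.001], [-0.002, 0.002, -1.0]] F [-0.1 -0.6 -2.9] g 0.3795920474377122 39.86370829632506 q [-0.79  0.04  0.32  1.82 -0.01  1.28  0.78]
travel [ 0.0005 -0.0008  0.047 ] turn z 0.09
```

View pics/c4.png

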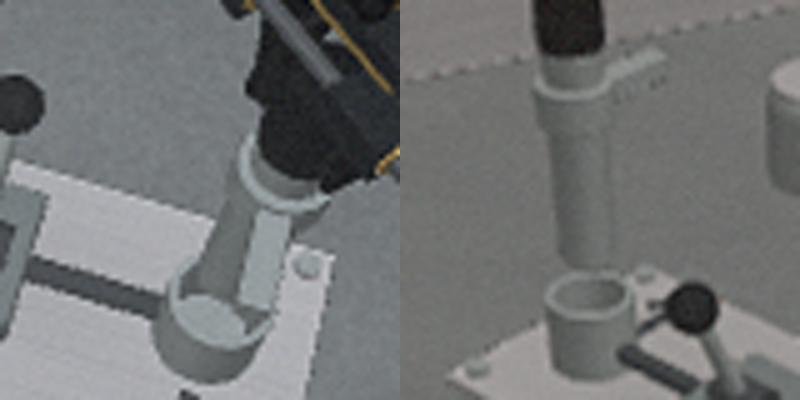

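Call:
step_arm --commands '[{"travel": [0, -0.0005, 0.015], "turn": [0, 0, 0]}, {"travel": [0, -0.0005, 0.025], "turn": [0, 0, 0]}, {"travel": [0, -0.0005, 0.035], "turn": [0, 0, 0]}, {"travel": [0, -0.0005, 0.04], "turn": [0, 0, 0]}, {"travel": [0, -0.0005, 0.04], "turn": [0, 0, 0]}]'

```text
time: 8.45
position: [0.4663, 0.2128, 0.1749]
tool_rot: [-0.51, -3.099, 0.001]
ft_force: [-0.8, 0.4, -4.0]
grip_width: 0.385
grip_force: 39.9
```

Inside the cup, no contact. The floor should be felt at about 0.1575.

Call:
step_arm --commands '[{"travel": [0, 0, 0.003], "turn": [0, 0, 0]}, {"travel": [0, 0, 0.006], "turn": [0, 0, 0]}, {"travel": [0, 0, 0.009], "turn": [0, 0, 0]}, {"travel": [0, 0, 0.012], "turn": [0, 0, 0]}, {"travel": [0, 0, 0.014], "turn": [0, 0, 0]}]'

```text
time: 8.95
position: [0.4666, 0.2129, 0.1613]
tool_rot: [-0.511, -3.1, 0.0]
ft_force: [-0.4, 0.1, -4.2]
grip_width: 0.381
grip_force: 39.9
```

Call:
step_arm --commands '[{"travel": [0, 0, 0.001], "turn": [0, 0, 0]}, {"travel": [0, 0, 0.002], "turn": [0, 0, 0]}, {"travel": [0, 0, 0.002], "turn": [0, 0, 0]}]'

```text
time: 9.25
position: [0.4667, 0.213, 0.1595]
tool_rot: [-0.51, -3.1, -0.0]
ft_force: [0.1, 0.5, -4.0]
grip_width: 0.379
grip_force: 39.9
```

Call:
step_arm --commands '[{"travel": [0, 0, 0.001], "turn": [0, 0, 0]}, {"travel": [0, 0, 0.002], "turn": [0, 0, 0]}, {"travel": [0, 0, 0.002], "turn": [0, 0, 0]}]'

```text
time: 9.55
position: [0.4667, 0.213, 0.1576]
tool_rot: [0.51, 3.1, 0.0]
ft_force: [-0.6, -0.2, -4.3]
grip_width: 0.378
grip_force: 39.9
```

Call:
step_arm --commands '[{"travel": [0, 0, 0.001], "turn": [0, 0, 0]}, {"travel": [0, 0, 0.001], "turn": [0, 0, 0]}]'

```text
time: 9.75
position: [0.4672, 0.213, 0.1575]
tool_rot: [0.511, 3.099, 0.001]
ft_force: [-0.9, -1.4, 3.0]
grip_width: 0.383
grip_force: 39.9
```

Call:
step_arm --commands '[{"travel": [0, 0, 0], "turn": [0, 0, 0]}, {"travel": [0, 0, 0], "turn": [0, 0, 0]}, {"travel": [0, 0, 0], "turn": [0, 0, 0]}, {"travel": [0, 0, 0], "turn": [0, 0, 0]}, {"travel": [0, 0, 0], "turn": [0, 0, 0]}]' --gripper 0.7

```text
time: 10.25
position: [0.4667, 0.213, 0.1565]
tool_rot: [0.51, 3.1, 0.0]
ft_force: [-0.2, 0.1, -0.1]
grip_width: 0.679
grip_force: 0.0
```

Call:
step_arm --commands '[{"travel": [0, 0, -0.02], "turn": [0, 0, 0]}, {"travel": [0, 0, -0.06], "turn": [0, 0, 0]}, {"travel": [0, 0, -0.1], "turn": [0, 0, 0]}, {"travel": [0, 0, -0.14], "turn": [0, 0, 0]}, {"travel": [0, 0, -0.16], "turn": [0, 0, 0]}]'

```text
time: 10.75
position: [0.4678, 0.2134, 0.3205]
tool_rot: [0.51, 3.096, 0.006]
ft_force: [0.3, -0.7, -1.1]
grip_width: 0.704
grip_force: 0.0
```

Run:
```python
from h import *
st()
# shift so that post sits at camera nadir-ish, tool yaw 113.2
u=np.radians(113.2)
plan([(.467,.213,.32,137),(.467-.0*np.cos(u)+.03,.213-.09,.32,113.2)])
```

```text
t 10.75 p [0.4678 0.2134 0.3205] 
M [[-0.947, 0.321, 0.005], [0.321, 0.947, 0.003], [-0.003, 0.004, -1.0]] F [ 0.3 -0.7 -1.1] g 0.7037975310970087 0.0 q [-0.79 -0.01  0.31  1.66  0.    1.48  0.76]
travel [ 0.0006 -0.0006  0.0005] turn z 24.29
travel [-0.0833 -0.0454 -0.    ] turn z 23.8
```

Call:
step_arm --commands '[{"travel": [0, 0, 0], "turn": [0, 0, 24.3]}, {"travel": [0, 0, 0], "turn": [0, 0, 24.3]}, {"travel": [0, 0, 0], "turn": [0, 0, 24.3]}]' --gripper 0

```text
time: 11.05
position: [0.4667, 0.213, 0.3168]
tool_rot: [1.16, 2.919, 0.001]
ft_force: [-0.1, 0.1, -0.2]
grip_width: 0.512
grip_force: 0.0
```

Call:
step_arm --commands '[{"travel": [-0.083, -0.045, 0], "turn": [0, 0, 23.8]}, {"travel": [-0.083, -0.045, 0], "turn": [0, 0, 23.8]}, {"travel": [-0.083, -0.045, 0], "turn": [0, 0, 23.8]}, {"travel": [-0.083, -0.045, 0], "turn": [0, 0, 23.8]}, {"travel": [-0.083, -0.045, 0], "turn": [0, 0, 23.8]}]'

```text
time: 11.55
position: [0.4964, 0.1244, 0.3164]
tool_rot: [-1.724, -2.626, -0.0]
ft_force: [0.2, -0.0, -0.6]
grip_width: 0.061
grip_force: 0.0
```

Call:
step_arm --commands '[{"travel": [0, 0, 0], "turn": [0, 0, 0]}, {"travel": [0, 0, 0], "turn": [0, 0, 0]}]'

```text
time: 11.75
position: [0.4964, 0.1245, 0.3165]
tool_rot: [-1.725, -2.626, 0.0]
ft_force: [0.4, -0.1, 0.4]
grip_width: 0.011
grip_force: 0.0
```

Run:
```python
from h import *
s,im=snap('wrist','w5.png'); st(); np.save('w5.npy',np.r_[s['position'],s['tool_rot']])
cv2.imwrite('pics/w5b.png',cv2.resize(im[40:265,130:430,::-1],(800,600),interpolation=cv2.INTER_CUBIC))
```

```text
t 11.8 p [0.4965 0.1243 0.3165] 
M [[-0.396, 0.918, -0.0], [0.918, 0.396, -0.0], [-0.0, -0.0, -1.0]] F [ 0.1 -0.2 -0. ] g 0.008817728381278206 0.0 q [-0.7  -0.01  0.4   1.67  0.01  1.48  0.11]
```

View pics/w5b.png

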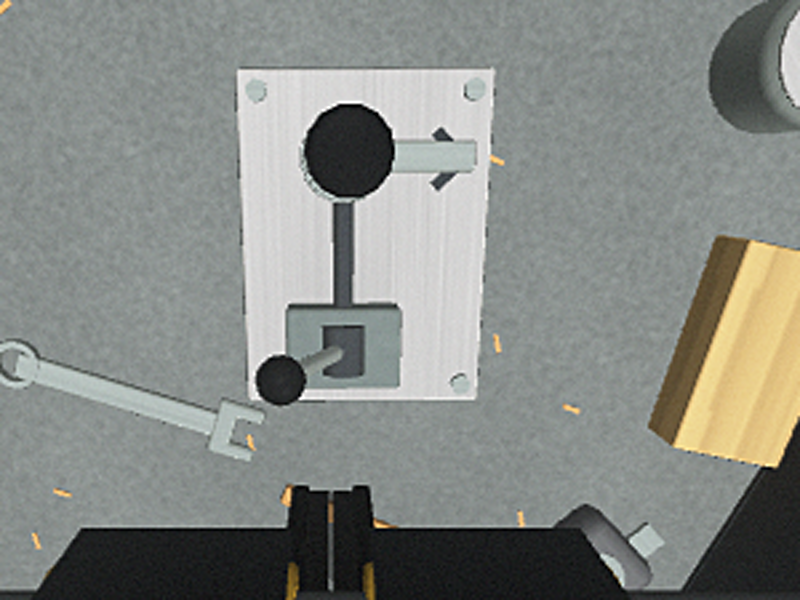

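Run:
```python
from h import *
w=np.load('w5.npy');c=cam('wrist',{'position':w[:3],'tool_rot':w[3:]})
U=lambda x,y,z:unproj(c,np.array((x,y))*.375+[130,40],z)
ang=lambda a,b:np.degrees(np.arctan2(*(b-a)[1::-1]))
k=U(349,150,.182);f=U(475,156,.111);print('knob',k,'finger',np.linalg.norm(f-k-[0,0,-.071]),ang(k,f))
print('finger edges',ang(U(400,140,.111),U(475,140,.111)),ang(U(400,172.5,.111),U(475,172.5,.111)))
print('plate',ang(U(237,69,.008),U(494,68,.008)),ang(U(249,400,.008),U(477,399,.008)),ang(U(249,400,.008),U(237,69,.008))-90,ang(U(477,399,.008),U(494,68,.008))-90)
b=U(281,379,.1015);print('ball',b)
r=R.from_euler('z',-23.3,degrees=True).as_matrix();print('ball local',r@(b-[.467,.213,0]))
v=lambda x,y:np.array([.467,.213,0])+r.T@[x,y,0]
plan([(*v(-.095,-.120)[:2],.25,113.3),(*v(-.095,-.120)[:2],.105,113.3)])
```

```text
knob [0.46659463 0.21139395 0.182     ] finger 0.05977423111669383 23.24394852870316
finger edges 23.409220036295498 23.410259997898585
plate 23.611230332576753 23.68100966803403 23.513192940742442 24.0409566302703
ball [0.48032119 0.098404   0.1015    ]
ball local [-0.03309314 -0.11051942  0.1015    ]
travel [-0.0268 -0.087   0.0665] turn z 0.05
travel [0.    0.    0.145] turn z -0.0
```

Call:
step_arm --commands '[{"travel": [-0.02, -0.045, 0], "turn": [0, 0, 0]}, {"travel": [-0.02, -0.087, 0.02], "turn": [0, 0, 0]}, {"travel": [-0.02, -0.087, 0.06], "turn": [0, 0, 0]}, {"travel": [-0.02, -0.087, 0.105], "turn": [0, 0, 0]}, {"travel": [-0.02, -0.087, 0.15], "turn": [0, 0, 0]}]'

```text
time: 12.3
position: [0.4247, 0.0713, 0.1659]
tool_rot: [1.727, 2.623, 0.005]
ft_force: [0.1, -0.5, 0.1]
grip_width: 0.002
grip_force: 0.0
```

Call:
step_arm --commands '[{"travel": [0, 0, 0.04], "turn": [0, 0, 0]}, {"travel": [0, 0, 0.066], "turn": [0, 0, 0]}, {"travel": [0, 0, 0.072], "turn": [0, 0, 0]}, {"travel": [0, 0, 0.072], "turn": [0, 0, 0]}]'

```text
time: 12.7
position: [0.4243, 0.0709, 0.0943]
tool_rot: [-1.728, -2.623, 0.002]
ft_force: [0.0, 0.5, -0.2]
grip_width: 0.008
grip_force: 0.0
```

Run:
```python
from h import *
s=st(); r=R.from_euler('z',-23.4,degrees=True).as_matrix();print(r@(s['position']-[.467,.213,0]))
```

```text
t 12.7 p [0.4243 0.0709 0.0943] 
M [[-0.395, 0.919, -0.001], [0.919, 0.395, -0.001], [-0.0, -0.001, -1.0]] F [ 0.   0.5 -0.2] g 0.007551101648605833 0.0 q [-0.67 -0.03  0.44  2.15  0.02  1.02  0.17]
[-0.09563709 -0.1134755   0.09433669]
```

Call:
step_arm --commands '[{"travel": [0, 0.02, 0], "turn": [0, 0, 0]}, {"travel": [0, 0.035, 0], "turn": [0, 0, 0]}, {"travel": [0, 0.045, 0], "turn": [0, 0, 0]}, {"travel": [0, 0.055, 0], "turn": [0, 0, 0]}, {"travel": [0, 0.065, 0], "turn": [0, 0, 0]}]'

```text
time: 13.2
position: [0.4853, 0.0967, 0.0954]
tool_rot: [1.729, 2.622, 0.002]
ft_force: [-1.8, -0.9, 0.9]
grip_width: 0.004
grip_force: 0.7
```

Call:
step_arm --commands '[{"travel": [0, 0.008, 0], "turn": [0, 0, 0]}, {"travel": [0, 0.016, 0], "turn": [0, 0, 0]}, {"travel": [0, 0.022, 0], "turn": [0, 0, 0]}, {"travel": [0, 0.028, 0], "turn": [0, 0, 0]}, {"travel": [0, 0.032, 0], "turn": [0, 0, 0]}]'

```text
time: 13.7
position: [0.514, 0.1091, 0.0943]
tool_rot: [-1.729, -2.623, 0.001]
ft_force: [-0.7, -0.2, 0.2]
grip_width: 0.004
grip_force: 0.3
```

Call:
step_arm --commands '[{"travel": [0, 0.002, 0], "turn": [0, 0, 0]}, {"travel": [0, 0.004, 0], "turn": [0, 0, 0]}, {"travel": [0, 0.004, 0], "turn": [0, 0, 0]}]'

```text
time: 14.0
position: [0.5176, 0.1106, 0.0946]
tool_rot: [1.729, 2.623, 0.0]
ft_force: [0.3, -0.3, 0.0]
grip_width: 0.001
grip_force: 0.0
```

Call:
step_arm --commands '[{"travel": [0, 0.002, 0], "turn": [0, 0, 0]}, {"travel": [0, 0.004, 0], "turn": [0, 0, 0]}, {"travel": [0, 0.004, 0], "turn": [0, 0, 0]}]'

```text
time: 14.3
position: [0.5213, 0.1122, 0.0946]
tool_rot: [1.729, 2.623, 0.0]
ft_force: [-1.0, -0.6, 0.2]
grip_width: 0.006
grip_force: 0.3
```

Call:
step_arm --commands '[{"travel": [0, 0.001, 0], "turn": [0, 0, 0]}, {"travel": [0, 0.002, 0], "turn": [0, 0, 0]}, {"travel": [0, 0.002, 0], "turn": [0, 0, 0]}]'

```text
time: 14.6
position: [0.5231, 0.113, 0.0946]
tool_rot: [1.729, 2.623, 0.0]
ft_force: [0.1, 0.6, 0.1]
grip_width: 0.003
grip_force: 0.3
```

Call:
step_arm --commands '[{"travel": [0, 0.001, 0], "turn": [0, 0, 0]}, {"travel": [0, 0.002, 0], "turn": [0, 0, 0]}, {"travel": [0, 0.002, 0], "turn": [0, 0, 0]}]'

```text
time: 14.9
position: [0.5247, 0.1136, 0.0945]
tool_rot: [-1.729, -2.622, 0.001]
ft_force: [-0.8, -0.6, -0.0]
grip_width: 0.006
grip_force: 0.8
```

Call:
step_arm --commands '[{"travel": [0, 0.001, 0], "turn": [0, 0, 0]}, {"travel": [0, 0.002, 0], "turn": [0, 0, 0]}, {"travel": [0, 0.002, 0], "turn": [0, 0, 0]}]'

```text
time: 15.2
position: [0.5252, 0.1138, 0.0942]
tool_rot: [-1.728, -2.621, 0.004]
ft_force: [-4.9, -2.6, 2.7]
grip_width: 0.003
grip_force: 3.2
```

Call:
step_arm --commands '[{"travel": [0, 0.001, 0], "turn": [0, 0, 0]}, {"travel": [0, 0.002, 0], "turn": [0, 0, 0]}, {"travel": [0, 0.002, 0], "turn": [0, 0, 0]}]'

```text
time: 15.5
position: [0.5256, 0.114, 0.0939]
tool_rot: [-1.727, -2.619, 0.009]
ft_force: [-9.5, -3.5, 5.4]
grip_width: 0.007
grip_force: 5.5
```

Call:
step_arm --commands '[{"travel": [0, -0.01, 0], "turn": [0, 0, 0]}, {"travel": [0, -0.03, 0], "turn": [0, 0, 0]}, {"travel": [0, -0.04, -0.03], "turn": [0, 0, 0]}, {"travel": [0, -0.04, -0.08], "turn": [0, 0, 0]}, {"travel": [0, -0.04, -0.13], "turn": [0, 0, 0]}]'

```text
time: 16.0
position: [0.4915, 0.0994, 0.2261]
tool_rot: [1.73, 2.622, 0.002]
ft_force: [1.0, 0.2, -0.5]
grip_width: 0.006
grip_force: 0.0
```

Call:
step_arm --commands '[{"travel": [0, 0.03, -0.05], "turn": [0, 0, 0]}, {"travel": [0.01, 0.03, -0.09], "turn": [0, 0, 0]}, {"travel": [0.01, 0.03, -0.09], "turn": [0, 0, 0]}, {"travel": [0.01, 0.03, -0.09], "turn": [0, 0, 0]}]'

```text
time: 16.4
position: [0.5164, 0.1211, 0.316]
tool_rot: [1.727, 2.621, 0.006]
ft_force: [0.3, -0.5, -1.0]
grip_width: 0.004
grip_force: 0.0
```

Run:
```python
from h import *
s,im=snap('wrist','w6.png'); st(); np.save('w6.npy',np.r_[s['position'],s['tool_rot']])
cv2.imwrite('pics/w6b.png',cv2.resize(im[40:265,130:430,::-1],(800,600),interpolation=cv2.INTER_CUBIC))
```

```text
t 16.45 p [0.5155 0.1205 0.3145] 
M [[-0.394, 0.919, 0.001], [0.919, 0.394, 0.001], [0.0, 0.001, -1.0]] F [-0.4 -0.1 -0.7] g 0.005441655936078448 0.0 q [-0.71  0.03  0.44  1.64 -0.01  1.48  0.14]
```

View pics/w6b.png

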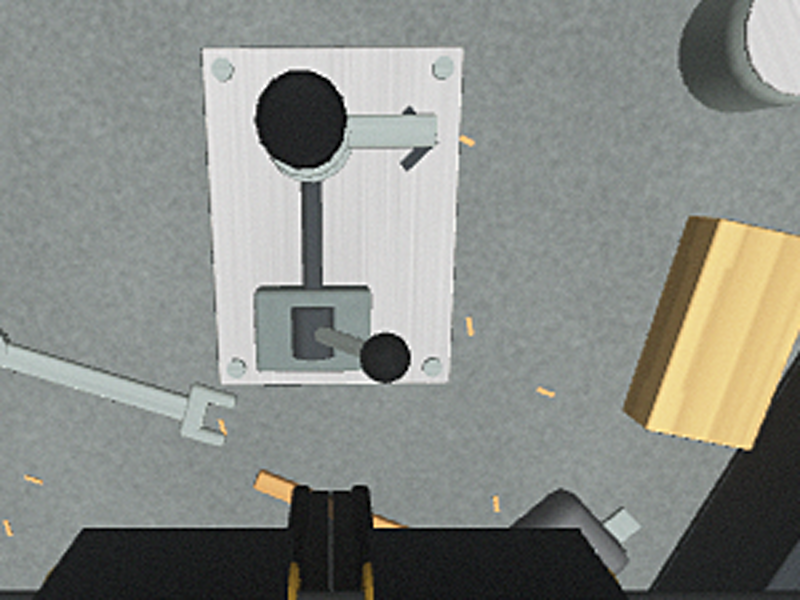

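The lever leans fully to the arrow's side, with the ball at (386,357). The finger lies over the arrow with its end at (436,130), and the post is upright in the cup.

Run:
```python
from h import *
w=np.load('w6.npy');c=cam('wrist',{'position':w[:3],'tool_rot':w[3:]})
b=unproj(c,np.array((386,357))*.375+[130,40],.1002)
x=R.from_euler('z',-23.4,degrees=True).apply(b-[.467,.213,0])[0];print(x)
if x>.035: print(ctrl.close_job())
```

```text
0.038859031616004215
the job is handed in; nothing more can be done
None
```

The job is handed in at about 16.5 s: the stop post sits fully home in the socket cup, its finger along the arrow to within about half a degree, and the clamp lever is pushed over against its stop.

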